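Press a label holder behind the lip of the parts rack and hold it home

ROBOT

A 6-joint arm with a two-finger parallel gripper is mounted at the origin on the work surface. World frame = base frame: x ahead of the robot, y to its left, z up, the work surface at z = 0. Lengths are in mm, angles in rad, forces in N, time in s.
With the tool pointing down it reaches from about 275 to 1000 mm from the base axis. Payload 8.4 kg.
Tool frame: the origin (TCP) lies at the very end of the fingers, on their centre line; the grasp point (between the pads) lies 19 mm behind it; z points along the fingers, y is the line along which they close (so a half turn about z gives the same grasp; the last joint's range is limited). The gripper opens to 85 mm and grips with 20 to 120 N. Pads are 22 mm wide; open, the fingers measure 114 mm over their backs; the gripper's body (76 mm by 85 mm) begins 54 mm behind the grasp point. The pads swing forward as they close: fully open they stand 13 mm farther back than shut.
Start: joints at [-1.275, 0.353, 1.633, -0, 1.155, -0.002], TCP at [183.385, -597.493, 207.481] pointing down, gripper open.
Joint ranges: [-2.63, 2.63], [-0.92, 2.1], [0.06, 2.66], [-1.3, 4.44], [0, 2.69], [-3.02, 3.02]. Speed limits (rad/s): [2.22, 2.22, 2.79, 3.14, 3.14, 3.14].

INTERFACE

Orientations are given as [roll, pitch, yaw] about the fixed x, y, z axes, in that order (R = Rz(yaw) Ry(pitch) Rx(roll)).
In Python, from rig import sensors, grab_frame, camera_params, order gives the robot as it stands. The module is installed in compiled form; this text tells all that it offers.
- The arm moves only by the tool move_arm, never from a script. Its argument "motion" is a list of rows, each a list of 7 numbers: the turn, a rotation vector about the tool's x, y, z in fractions of the full range, 1 being 2 pi rad, then the shift along the tool's x, y, z in shares of 0.75 m (1.0 is 0.75 m), then the finger opening in m, from 0 to 0.0854. A call has 1 to 8 rows; each row is the pose to reach, as a shift and turn from the pose commanded when the call began, along the tool's axes at that moment; what a row does not reach only later rows make up. A row lasts 1/8 s, in which the tool goes at most 62.5 mm and 10.7 degrees, less where a joint would pass 70% of its speed; a pose out of reach is approached as far as the arm can. A call with a gripper value outside its range is refused whole. The fingers move at their own pace and stop on an object; "grip_force" is the grip in N (left out, the last holds). Time passes only in rows, so rows that repeat a pose let the fingers close. It gives the time, the measured TCP pose, the force, the opening and the grip force at its end, in the units of the state.
- sensors.sense(): the state, without advancing time (a new reading comes with each control period).
- grab_frame(name): name is "scene" or "top"; returns (picture, depth): 420x560x3 uint8, red, green, blue; 420x560 float32, mm along the optical axis (not along the pixel's ray), 0 where there is no reading.
- camera_params(name): a dict with "camera_matrix" (3x3 intrinsics, pixels), "world_from_camera" (4x4, takes a point from camera to world coordinates). Camera axes: x right, y down, z forward; pixel columns grow to the right and rows downward; lengths in mm; the calibration is good to about 2 mm. A picture is of the moment at which its call begins. camera_params takes no time and is no camera call.
- order.sign_off(): hands the job in; it is judged then, once.
The state is a dict: "clock": time; "qpos": joint angles; "qvel": joint speeds; "joint_efforts": joint torques, N m; "eef_pos": TCP position; "tcp_rot": TCP orientation; "contact_force": force on the tool from outside, world axes, zero at the start; "wrist_torque": the same for the moment, N m; "opening": opening from 0.0 (shut) to 1.0 (fully open); "grasp_force": force on a finger pad.
Only numpy, scipy, OpenCV 4.12 (cv2) and the standard library are available. Lean on these libraries where they do the work, as an engineer would, in place of code of your own. Each camera call takes 0.05 s, during which the arm holds its last target. There are 200 camera calls.

TASK

Take the loose label holder out of its wooden stand and push its tongue down behind the lip of the one empty label channel on the front edge of the parts rack, against the spring at the bottom, until its shoulders sit fully home on the channel. Finish while still gripping it and holding it pressed home: the spring would lift it again, so do not let go. Leave everything else on the bench where it is.

Things in the scene. Friction and masses are not known exactly. Their poses are not given: they have to be found in the camera images.
- holder: Loose grey label holder, ~80 g, upright in the stand at first. Plate 8 mm thick (x), 84 wide (y), 50 tall (z), paper card on its -x face, else alike both ways. Below it a tongue 5 mm thick, 56 wide, 24 long (last 5 mm: 3 thick, 50 wide). The step between is its shoulders. Origin: middle of the shoulder plane (plate z 0 to 50, tongue 0 to -24 mm). Pinch the plate across its 8 mm from above.
- channel: The one empty aluminium label channel of three on the rack's front edge (which place varies; the others carry holders). Fixed; x to the rack's rear, y along the shelf, origin mid underside; 88 mm along y, 32 tall. A slot open at the top lies behind its front lip: 7.5 mm in x by 62 in y, centred, flaring to 15 mm in x over the top 8 mm. Its solid ends (y 31 to 44 mm, top z 32) stop the shoulders.
- mouth (a point): Middle of the empty channel's mouth, level with its top (z 32 mm in the channel's frame, about 87 mm above the table). Holder fully home: its origin here, its axes along the channel's (either way round).
- pad (a joint): Sprung steel pad at the bottom of the empty channel's slot, pushed down by the tongue: 0 when free (its top 16 mm below the mouth), 0.008 m with the holder fully home, 0.010 m at its stop. Spring: about 3 N at first touch, 10 N at home; it lifts the holder again if not held down.
- stand: Fixed wooden block, 60 (x) by 110 (y) by 34 mm tall, origin in the middle of its underside, with a slot 7 by 58 mm, 27 mm deep, in its top along y in which the loose holder's tongue stands; the shoulders rest on its top.
- rack: Fixed grey steel parts rack, 160 (x) by 460 (y) mm, shelf top 85 mm above the table, boxes and parts up to 55 mm tall on its rear half only. Origin mid underside. Its front face, x = -80 mm, carries the three channels about 130 mm apart; the holders in the other two reach 50 mm above the channel tops.
- bearing: Loose steel bearing ring, diameter 52 mm, 16 mm tall, beside the stand; a bystander. Origin under its centre.
- socket: Loose dark steel wrench socket, diameter 28 mm, 34 mm tall, on the other side of the stand; a bystander. Origin under its centre.
- crank: Loose steel crank web with a tapered shaft, diameter 110 mm, 105 mm tall; a bystander. Origin under its centre.
- wrench: Loose wrench lying flat on the table to the right; a bystander.
- driver: Loose screwdriver lying on the table to the left; a bystander.
- oil: Loose black oil bottle, diameter 60 mm, 160 mm tall; a bystander. Origin under its centre.
- piston: Loose aluminium piston, diameter 60 mm, 55 mm tall; a bystander. Origin under its centre.
Mind the look-alikes: they are no part of the job. There is more than one size of the stand; the one meant has the size given above.

How it is judged:
By the outcome, as a careful person would: the job done as asked, in the order asked, and still so for the second after the job is handed in, while the arm keeps its last pose, push and grip.
It also fails if it takes over 35 s, if anything falls off the work surface, if the arm or the gripper's body presses on something with over 40 N, if the wrist force passes 120 N, or if a joint passes its speed limit or range.

## Working session

There is one attempt and no reset: what is moved stays moved. The work goes in short steps, Python scripts to look and compute and a tool call to move; the robot and the scene stay as the last step left them, time stands still between calls to the robot, and variables do not carry over. Pictures are saved under pics/ and viewed, at most 10 in all, crops included, and the job is handed in when it is done.

Besides the shell and the picture viewer there is one more tool, called after "Emit:" by a JSON object that holds its "op" and its "data", one argument or row to a line. move_arm: Moves the arm, as the interface text tells. Its arguments: {"type":"object","properties":{"motion":{"type":"array","items":{"type":"array","items":{"type":"number"}}},"grip_force":{"type":"number"}},"required":["motion"]}

```bash
mkdir -p pics
cat > h.py <<'E'
import numpy as np, cv2
from rig import sensors, grab_frame, camera_params, order
def grab(n,tag):
    p,d=grab_frame(n); np.savez(f'{tag}.npz',p=p,d=d); cv2.imwrite(f'pics/{tag}.png',p[:,:,::-1]); return p,d
def cam(n):
    c=camera_params(n); return np.array(c['camera_matrix']),np.array(c['world_from_camera'])
def pts(n,d):
    K,T=cam(n); v,u=np.mgrid[:d.shape[0],:d.shape[1]]
    P=np.stack([(u-K[0,2])/K[0,0]*d,(v-K[1,2])/K[1,1]*d,d],-1)
    return P@T[:3,:3].T+T[:3,3]
def ray(n,u,v,z):
    K,T=cam(n); r=T[:3,:3]@np.array([(u-K[0,2])/K[0,0],(v-K[1,2])/K[1,1],1]); o=T[:3,3]
    return o+r*(z-o[2])/r[2]
E
python3 - <<'E'
from h import *
print(sensors.sense())
for n in('scene','top'):
    grab(n,n+'0'); K,T=cam(n); print(K,T.round(3))
E
```

```text
{'clock': 0.0, 'qpos': array([-1.27536138e+00,  3.53637078e-01,  1.63414840e+00,  1.65185121e-05,
        1.15520727e+00, -2.39935226e-03]), 'qvel': array([ 0.00054684, -0.00027073,  0.00149053, -0.0012878 ,  0.00170226,
       -0.00037544]), 'joint_efforts': array([ 4.55151181e-03, -6.05246258e+01, -3.42065442e+01,  1.99452993e-04,
        9.06484143e-03,  3.54346321e-05]), 'eef_pos': array([ 183.26092727, -596.98489008,  206.76251849]), 'tcp_rot': array([-3.14019260e+00, -1.84623531e-05,  2.97827602e-01]), 'contact_force': array([ 0.77110725,  0.3947617 , -0.15939367]), 'wrist_torque': array([-0.02107125,  0.01068326,  0.048329  ]), 'grasp_force': 0.0, 'opening': 0.9992756095142769}
[[508.77757408   0.         281.27651364]
 [  0.         508.77757408 210.37820716]
 [  0.           0.           1.        ]] [[-4.390000e-01  6.270000e-01 -6.440000e-01  1.319374e+03]
 [ 8.980000e-01  2.950000e-01 -3.260000e-01  4.069330e+02]
 [-1.400000e-02 -7.210000e-01 -6.930000e-01  9.236880e+02]
 [ 0.000000e+00  0.000000e+00  0.000000e+00  1.000000e+00]]
[[384.66433191   0.         281.10617159]
 [  0.         384.66433191 209.3419021 ]
 [  0.           0.           1.        ]] [[ 1.600000e-02 -9.860000e-01  1.630000e-01  3.535990e+02]
 [-1.000000e+00 -1.800000e-02 -1.300000e-02  1.952200e+01]
 [ 1.500000e-02 -1.630000e-01 -9.870000e-01  1.048725e+03]
 [ 0.000000e+00  0.000000e+00  0.000000e+00  1.000000e+00]]
```

View pics/scene0.png

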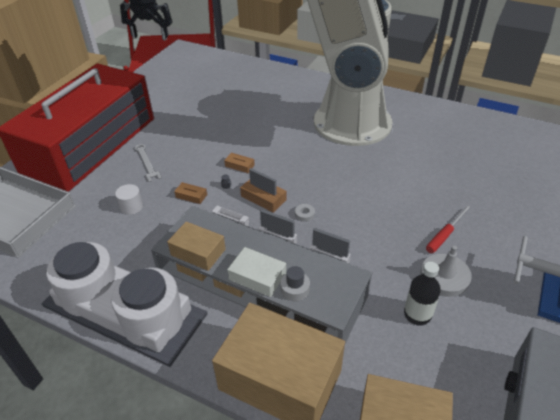

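View pics/top0.png

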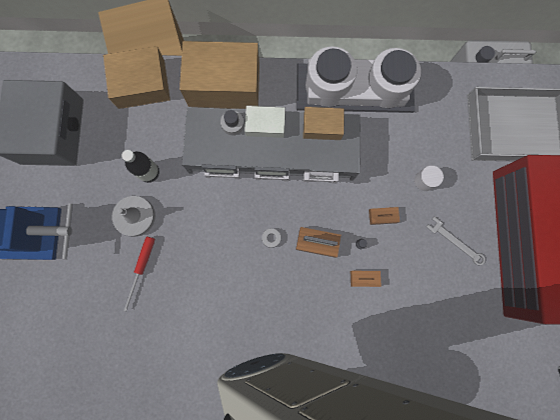

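The scene picture shows the holder in its stand at about (263,185) and the empty, bright channel at about (230,215). In the top picture they are at (320,241) and (321,176), with the other two channels filled. I'll zoom in on both.

Run:
```python
from h import *
a=np.load('scene0.npz')['p'][150:260,170:370]; b=np.load('top0.npz')['p'][155:265,180:380]
a=cv2.resize(a,None,fx=4,fy=2.7,interpolation=cv2.INTER_CUBIC) if 0 else cv2.resize(a,None,fx=4,fy=4,interpolation=cv2.INTER_CUBIC)
b=cv2.resize(b,None,fx=4,fy=4,interpolation=cv2.INTER_CUBIC)
cv2.imwrite('pics/za.png',a[:,:,::-1]);cv2.imwrite('pics/zb.png',b[:,:,::-1])
P=pts('top',np.load('top0.npz')['d'])
print(P[176:182:1,321].round(0)); print(P[236:246,320].round(0)); print(P[172:182,250].round(0))
P=pts('scene',np.load('scene0.npz')['d'])
print('s',P[168:200:2,263].round(0)); print(P[205:222:1,230].round(0))
```

```text
[[606. -96.  69.]
 [603. -96.  70.]
 [599. -95.  77.]
 [593. -94.  88.]
 [592. -94.  84.]
 [595. -97.  58.]]
[[452. -97.  36.]
 [449. -98.  33.]
 [447. -98.  33.]
 [439. -92.  85.]
 [437. -92.  84.]
 [435. -92.  82.]
 [433. -93.  74.]
 [432. -96.  47.]
 [431. -98.  31.]
 [428. -97.  36.]]
[[628.  94.  13.]
 [626.  94.  10.]
 [625.  95.   5.]
 [623.  95.  -1.]
 [620.  95.   0.]
 [617.  95.  -1.]
 [613.  94.   5.]
 [612.  95.  -1.]
 [608.  94.   1.]
 [605.  94.   1.]]
s [[ 324. -153.   -2.]
 [ 332. -149.   -1.]
 [ 341. -144.   -0.]
 [ 436.  -91.   82.]
 [ 443.  -87.   82.]
 [ 443.  -88.   76.]
 [ 440.  -89.   66.]
 [ 443.  -88.   62.]
 [ 442.  -89.   54.]
 [ 441.  -90.   46.]
 [ 443.  -89.   40.]
 [ 441.  -90.   32.]
 [ 448.  -87.   31.]
 [ 459.  -81.   36.]
 [ 466.  -77.   36.]
 [ 474.  -73.   37.]]
[[ 502. -159.    2.]
 [ 507. -155.    4.]
 [ 507. -156.   -0.]
 [ 510. -154.   -0.]
 [ 513. -152.   -1.]
 [ 591.  -99.   85.]
 [ 592.  -98.   83.]
 [ 594.  -97.   82.]
 [ 597.  -96.   81.]
 [ 597.  -96.   79.]
 [ 599.  -95.   77.]
 [ 598.  -96.   72.]
 [ 614.  -85.   88.]
 [ 614.  -85.   84.]
 [ 608.  -90.   74.]
 [ 619.  -83.   83.]
 [ 625.  -79.   87.]]
```

View pics/za.png

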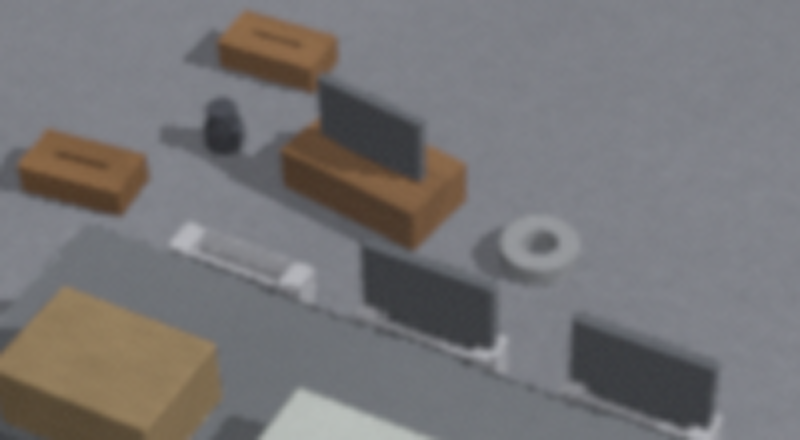

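View pics/zb.png

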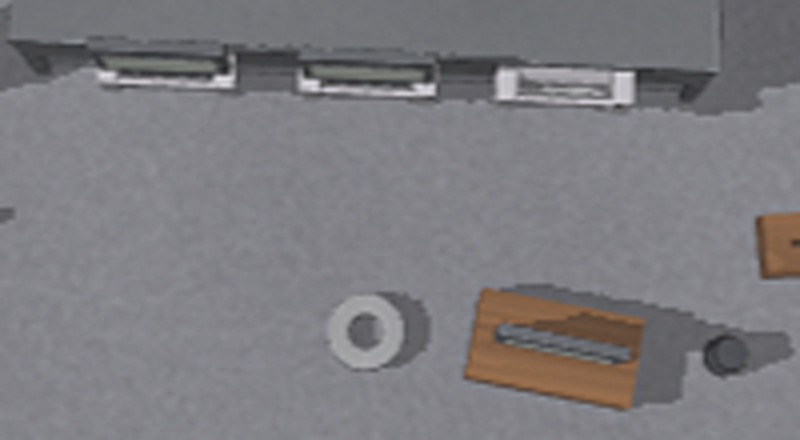

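The zooms show the empty channel as the brightest of the three: crop a has its ends at (187,238) and (300,275), crop b at (508,85) and (623,88). The holder plate's top edge runs from (320,82) to (425,122) in crop a and from (497,332) to (630,355) in crop b.

Run:
```python
from h import *
for n in('scene','top'):
    f=np.load(n+'0.npz'); P=pts(n,f['d']); g=f['p'].astype(int); V=g.max(2)
    r=(abs(P[...,0]-600)<35)&(abs(P[...,1]+92)<70)&(P[...,2]>50)
    for th in (150,175,195):
        m=r&(V>th); 
        nn,L,st,c=cv2.connectedComponentsWithStats(m.astype('uint8'))
        for i in range(1,nn):
            if st[i,4]>12:
                q=P[L==i]; k=c[i]; print(n,th,st[i],k.round(1),'medianP',np.median(q,0).round(1),'z90',np.percentile(q[:,2],[10,50,90]).round(1),'ray87',ray(n,*k,87).round(1))
    # shelf plane
    r=(abs(P[...,0]-640)<20)&(abs(P[...,1])<150)&(P[...,2]>70)&(P[...,2]<100); print('shelf z',np.median(P[r][:,2]))
    t=(abs(P[...,0]-440)<90)&(abs(P[...,1]-60)<60)&(P[...,2]<10);print('table z',np.median(P[t][:,2]))
    # wood
    hsv=cv2.cvtColor(f['p'],cv2.COLOR_RGB2HSV)
    r=(abs(P[...,0]-440)<55)&(abs(P[...,1]+92)<75)&(P[...,2]>25)&(P[...,2]<42)&(hsv[...,1]>90)
    q=P[r]; print('stand',n,cv2.minAreaRect(q[:,:2].astype('float32')),np.median(q[:,2]))
    r=(abs(P[...,0]-440)<45)&(abs(P[...,1]+92)<65)&(P[...,2]>42)&(hsv[...,1]<70)
    q=P[r]; print('holder',n,len(q),np.median(q,0),'ztop',np.percentile(q[:,2],[50,90,97])); t=q[q[:,2]>76]
    print(cv2.minAreaRect(t[:,:2].astype('float32')), cv2.fitLine(q[:,:2].astype('float32'),cv2.DIST_L1,0,.01,.01).ravel())
```

```text
scene 150 [213 206   9   8  46] [217.  209.3] medianP [ 603.4 -126.8   86.3] z90 [84.  86.3 88.2] ray87 [ 603.9 -126.7   87. ]
scene 150 [240 216   9   9  50] [244.6 219.3] medianP [601.3 -51.6  85. ] z90 [73.9 85.  88.2] ray87 [605.2 -50.7  87. ]
scene 175 [213 206   7   6  24] [216.2 208.9] medianP [ 603.6 -129.9   86.6] z90 [84.3 86.6 88.3] ray87 [ 603.3 -129.3   87. ]
scene 175 [241 217   6   4  17] [243.8 218.4] medianP [601.7 -54.1  86.3] z90 [84.2 86.3 87.6] ray87 [603.5 -54.   87. ]
shelf z 84.62796041892989
table z -0.10945800155133156
stand scene ((442.66583251953125, -90.56096649169922), (111.58824920654297, 60.090599060058594), 81.63656616210938) 33.181552397797304
holder scene 384 [442.33525501 -88.86154638  66.5963674 ] ztop [66.5963674  83.65789491 85.51709724]
((439.78302001953125, -92.51131439208984), (86.71099853515625, 12.854503631591797), 81.46363830566406) [ 1.6400178e-01  9.8646003e-01  4.3677261e+02 -1.2301733e+02]
top 150 [304 172  34   9 163] [321.  175.4] medianP [606.4 -94.7  85.7] z90 [81.  85.7 88.5] ray87 [603.  -94.2  87. ]
top 150 [316 177  15   2  16]
[... 326 characters left out ...]
.2   87. ]
top 195 [305 173   4   7  22] [306.1 175.9] medianP [600.9 -55.4  87.3] z90 [85.1 87.3 88.7] ray87 [601.1 -55.6  87. ]
top 195 [325 173  13   8  32] [333.4 177.4] medianP [ 597.2 -127.9   86.2] z90 [84.2 86.2 88. ] ray87 [ 598.6 -126.    87. ]
shelf z 84.7989077391291
table z -0.10920130129784411
stand top ((437.1951599121094, -93.52436828613281), (108.56655883789062, 59.91362380981445), 79.84544372558594) 33.93931141077911
holder top 166 [435.05104069 -93.33945957  82.15462923] ztop [82.15462923 85.99866946 87.33056343]
((436.6206970214844, -94.05348205566406), (82.55077362060547, 9.148746490478516), 79.48375701904297) [ 1.8053050e-01  9.8356938e-01  4.3639127e+02 -8.7166061e+01]
```

```bash
cat >> h.py <<'E'
from scipy.spatial.transform import Rotation as R
def rel(start,srot,goal,gyaw):
    "tool-frame rotvec and shift (m) from commanded start pose to goal with tool down"
    A=R.from_euler('xyz',srot); B=R.from_euler('xyz',[np.pi,0,gyaw])
    return (A.inv()*B).as_rotvec().round(4),(A.inv().apply(np.subtract(goal,start))/1000).round(4)
E
python3 - <<'E'
from h import *
d=np.deg2rad
print(rel([183.385,-597.493,207.481],[-3.1402,0,.2978],[440,-92,170],d(80.3)))
# rack front edge and yaw
for n in('scene','top'):
    f=np.load(n+'0.npz'); P=pts(n,f['d'])
    r=(P[...,2]>80)&(P[...,2]<90)&(P[...,0]>600)&(P[...,0]<650)&(abs(P[...,1]-30)<190)
    xs=[];ys=[]
    for y in range(-125,180,6):
        q=P[r&(abs(P[...,1]-y)<4)]
        if len(q)>5: xs.append(q[:,0].min());ys.append(y)
    l=cv2.fitLine(np.c_[xs,ys].astype('float32'),cv2.DIST_HUBER,0,.01,.01).ravel(); print(n,l,'yaw',np.degrees(np.arctan2(-l[0],l[1])))
    # rear/front edges by minAreaRect
    m=((P[...,2]>80)&(P[...,2]<90)&(P[...,0]>608)&(P[...,0]<800)&(abs(P[...,1]-30)<260)).astype('uint8')
    q=P[cv2.morphologyEx(m,cv2.MORPH_OPEN,np.ones((3,3)))>0]; print(cv2.minAreaRect(q[:,:2].astype('float32')))
E
```

```text
(array([-1.2000e-03, -8.0000e-04, -1.1037e+00]), array([ 0.3936, -0.4079,  0.038 ]))
scene [2.9673945e-02 9.9955964e-01 6.0741443e+02 4.3347752e+01] yaw -1.7004414
((695.4503784179688, 35.843963623046875), (461.8796691894531, 176.563232421875), 88.94709777832031)
top [ 1.1249619e-02 -9.9993670e-01  6.0472437e+02  1.9131992e+01] yaw -179.35542
((696.2332763671875, 34.17616271972656), (458.8164978027344, 167.93482971191406), 88.56290435791016)
```

Careful with the scale: shifts go in shares of 0.75 m and turns go in shares of 2 pi rad. That gives: -0.363 m / 0.75 = -0.484, 0.35 m / 0.75 = 0.4667, -1.1037 rad / 6.2832 = -0.1757.

Emit:
{"op": "move_arm", "data": {
  "motion": [
    [0, 0, -0.0239, 0.06, -0.0627, 0, 0.0854],
    [0, 0, -0.0493, 0.12, -0.1253, 0, 0.0854],
    [0, 0, -0.0732, 0.18, -0.1867, 0, 0.0854],
    [0, 0, -0.0987, 0.24, -0.2493, 0.0067, 0.0854],
    [0, 0, -0.1225, 0.3, -0.3107, 0.0133, 0.0854],
    [0, 0, -0.148, 0.36, -0.3733, 0.024, 0.0854],
    [0, 0, -0.1671, 0.42, -0.4347, 0.036, 0.0854],
    [0, 0, -0.1757, 0.4667, -0.484, 0.0453, 0.0854]
  ]
}}

```text
clock: 1.1
eef_pos: [409.3, -151.4, 174.2]
tcp_rot: [3.141, 0.0, 1.404]
contact_force: [0.5, -0.8, -0.1]
opening: 0.997
grasp_force: 0.0
```

Converted, 0.06 m / 0.75 = 0.08, 0.035 m / 0.75 = 0.0467.

Emit:
{"op": "move_arm", "data": {
  "motion": [
    [0, 0, 0, 0.0467, 0.0147, 0.0107, 0.0854],
    [0, 0, 0, 0.08, 0.0249, 0.0173, 0.0854],
    [0, 0, 0, 0.08, 0.0249, 0.0173, 0.05],
    [0, 0, 0, 0.08, 0.0249, 0.0173, 0.05]
  ]
}}

```text
clock: 1.6
eef_pos: [436.9, -97.7, 161.3]
tcp_rot: [-3.141, 0.0, 1.402]
contact_force: [-0.3, -0.0, -0.2]
opening: 0.606
grasp_force: 0.0
```

Run:
```python
from h import *
s=sensors.sense(); print(s['eef_pos'],s['tcp_rot'],s['opening'],s['qpos'])
a=grab('scene','s1')[0][120:240,190:330]; b=grab('top','t1')[0][180:300,250:390]
z=lambda i:cv2.resize(i,(560,480),interpolation=cv2.INTER_CUBIC)
cv2.imwrite('pics/c1.png',cv2.resize(np.hstack([z(a),z(b)]),(800,343))[:,:,::-1])
```

```text
[436.86379806 -97.67576138 161.29064241] [-3.14113384e+00  2.62129621e-04  1.40187061e+00] 0.6059554107146565 [-2.23082486e-01  1.31757423e-01  2.04438710e+00 -3.48402947e-04
  9.65892114e-01 -5.39585114e-02]
```

View pics/c1.png

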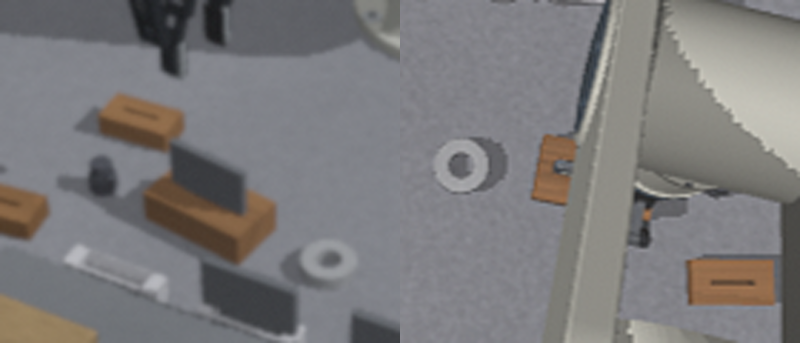

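The scene view shows the fingers straddling the air above the holder plate at (205,175); nothing has been disturbed. I'll correct sideways and descend.

Converted, 0.115 m / 0.75 = 0.1533, 0.095 m / 0.75 = 0.1267.

Emit:
{"op": "move_arm", "data": {
  "motion": [
    [0, 0, 0, 0.008, 0.0027, 0.0267, 0.05],
    [0, 0, 0, 0.008, 0.0027, 0.08, 0.05],
    [0, 0, 0, 0.008, 0.0027, 0.1267, 0.05],
    [0, 0, 0, 0.008, 0.0027, 0.1533, 0.05],
    [0, 0, 0, 0.008, 0.0027, 0.1533, 0.05]
  ]
}}

```text
clock: 2.33
eef_pos: [438.9, -92.3, 45.4]
tcp_rot: [-3.139, -0.0, 1.4]
contact_force: [0.1, -0.5, 0.9]
opening: 0.585
grasp_force: 0.0
```

Run:
```python
from h import *
s=sensors.sense(); print(s['eef_pos'],s['tcp_rot'],s['contact_force'])
a=grab('scene','s2')[0][140:230,200:320]
cv2.imwrite('pics/c2.png',cv2.resize(a,(720,540),interpolation=cv2.INTER_CUBIC)[:,:,::-1])
```

```text
[438.91161752 -92.26311127  45.39034605] [-3.13877832e+00 -3.45299923e-05  1.40016881e+00] [ 0.05810018 -0.47639497  0.92851588]
```

View pics/c2.png

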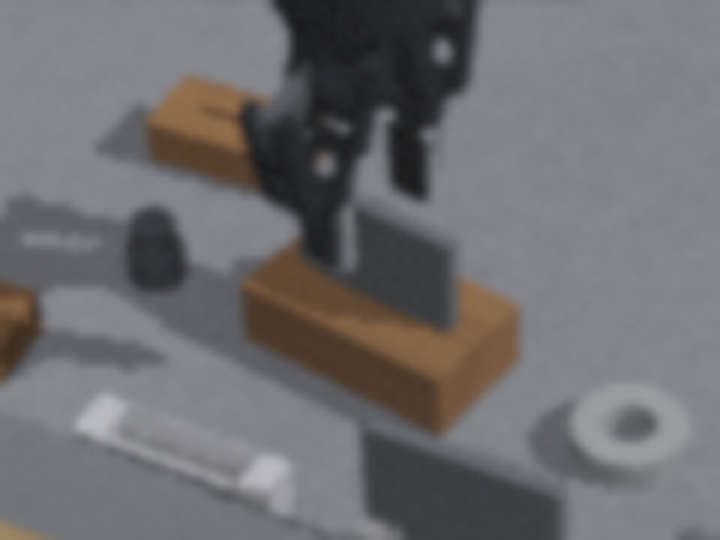

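The fingers straddle the plate, with the front finger at (330,220) and the rear one at (410,165). Closing lightly.

Emit:
{"op": "move_arm", "data": {
  "motion": [
    [0, 0, 0, 0, 0, 0, 0.03],
    [0, 0, 0, 0, 0, 0, 0.016],
    [0, 0, 0, 0, 0, 0, 0.01],
    [0, 0, 0, 0, 0, 0, 0.005],
    [0, 0, 0, 0, 0, 0, 0.004],
    [0, 0, 0, 0, 0, 0, 0.004]
  ],
  "grip_force": 20
}}

```text
clock: 3.12
eef_pos: [440.4, -91.7, 46.8]
tcp_rot: [3.141, 0.0, 1.402]
contact_force: [-1.5, 0.4, 6.9]
opening: 0.085
grasp_force: 22.7
```

Converted, -0.1 m / 0.75 = -0.1333, -0.095 m / 0.75 = -0.1267.

Emit:
{"op": "move_arm", "data": {
  "motion": [
    [0, 0, 0, 0, 0, 0, 0.004],
    [0, 0, 0, 0, 0, 0, 0.004],
    [0, 0, 0, 0, 0, -0.02, 0.004],
    [0, 0, 0, 0, 0, -0.0467, 0.004],
    [0, 0, 0, 0, 0, -0.0867, 0.004],
    [0, 0, 0, 0, 0, -0.1267, 0.004],
    [0, 0, 0, 0, 0, -0.1333, 0.004],
    [0, 0, 0, 0, 0, -0.1333, 0.004]
  ],
  "grip_force": 90
}}

```text
clock: 4.12
eef_pos: [440.2, -91.7, 146.5]
tcp_rot: [3.141, 0.0, 1.402]
contact_force: [0.5, -0.3, -1.4]
opening: 0.064
grasp_force: 78.1
```

Run:
```python
from h import *
s=sensors.sense(); print(s['eef_pos'],s['tcp_rot'],s['contact_force'],s['opening'],s['grasp_force'])
e=s['eef_pos']
# goal: tcp over channel
print(rel(e,s['tcp_rot'],[601-1,-92,146.5],np.deg2rad(90-1.2)))
```

```text
[440.2089699  -91.67735275 146.46477747] [3.14091150e+00 2.66608907e-05 1.40156571e+00] [ 0.52639031 -0.34372818 -1.35017558] 0.06401097854181602 78.14924240112305
(array([ 7.000e-04,  1.000e-04, -1.483e-01]), array([2.660e-02, 1.576e-01, 1.000e-04]))
```

Converted, 0.1576 m / 0.75 = 0.2101, 0.14 m / 0.75 = 0.1867, -0.148 rad / 6.2832 = -0.0236.

Emit:
{"op": "move_arm", "data": {
  "motion": [
    [0, 0, -0.0048, 0.008, 0.04, 0, 0.004],
    [0, 0, -0.0095, 0.016, 0.0933, 0, 0.004],
    [0, 0, -0.0159, 0.024, 0.1467, 0, 0.004],
    [0, 0, -0.0207, 0.032, 0.1867, 0, 0.004],
    [0, 0, -0.0236, 0.0355, 0.2101, 0, 0.004],
    [0, 0, -0.0236, 0.0355, 0.2101, 0, 0.004],
    [0, 0, -0.0236, 0.0355, 0.2101, 0, 0.004]
  ]
}}

```text
clock: 5.0
eef_pos: [598.6, -91.9, 145.1]
tcp_rot: [-3.139, -0.0, 1.549]
contact_force: [-0.3, -0.5, -0.8]
opening: 0.064
grasp_force: 78.2
```

Run:
```python
from h import *
s=sensors.sense(); print(s['eef_pos'],s['tcp_rot'])
a=grab('scene','s3')[0][155:245,185:285]; b=grab('top','t3')[0][130:220,270:370]
z=lambda i:cv2.resize(i,(400,360),interpolation=cv2.INTER_CUBIC)
cv2.imwrite('pics/c3.png',np.hstack([z(a),z(b)])[:,:,::-1])
```

```text
[598.58224966 -91.87273959 145.11222456] [-3.13898340e+00 -3.22258345e-04  1.54919718e+00]
```

View pics/c3.png

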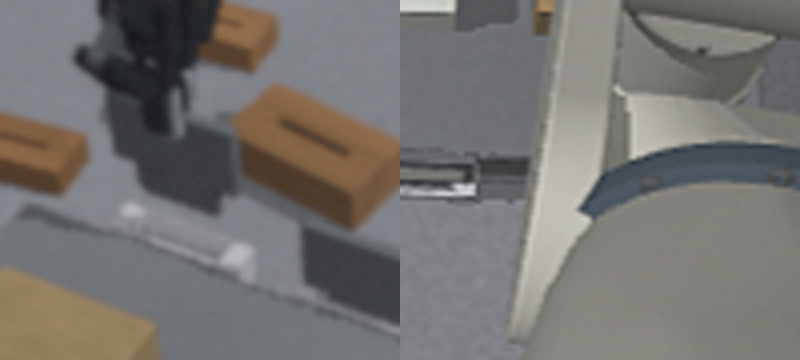

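The left half shows the held holder with its tongue hanging at (185,180), just in front of the channel at (190,235) once height is allowed for. In the top view the arm hides it. I'll use the neighbouring seated holders' faces in the scene view as the x reference.

Run:
```python
from h import *
f=np.load('s3.npz'); P=pts('scene',f['d']); V=f['p'].max(2).astype(int)
def face(y0,y1,z0,z1,x0=570,x1=640,er=1,vmin=58):
    m=((P[...,1]>y0)&(P[...,1]<y1)&(P[...,2]>z0)&(P[...,2]<z1)&(P[...,0]>x0)&(P[...,0]<x1)&(V>vmin)).astype('uint8')
    nn,L,st,c=cv2.connectedComponentsWithStats(m); i=1+np.argmax(st[1:,4]); m=(L==i).astype('uint8')
    e=cv2.erode(m,np.ones((3,3)),iterations=er)>0
    q=P[e]; A=np.c_[np.ones(len(q)),q[:,1],q[:,2]]
    for _ in range(3):
        k=np.linalg.lstsq(A,q[:,0],rcond=None)[0]; r=q[:,0]-A@k; g=abs(r)<2.5*r.std(); q,A=q[g],A[g]
    Q=P[m>0]; print(len(q),'x=%.2f%+.4f y%+.4f z'%tuple(k),'std',r.std().round(2),'x@mid',np.median(q,0).round(1),'y rng',np.percentile(Q[:,1],[0,2,98,100]).round(1),'z',np.percentile(Q[:,2],[0,2,98,100]).round(1)); return k,m
k1,_=face(-20,95,90,137,vmin=40); k2,_=face(95,220,90,137,vmin=40)
kh,m=face(-145,-35,95,180,vmin=50)
for y in(-92,):
  print([k[0]+k[1]*y+k[2]*112 for k in(k1,k2)], kh[0]+kh[1]*y+kh[2]*150, kh[0]+kh[1]*y+kh[2]*112)
cv2.imwrite('pics/m.png',np.hstack([z*1 for z in [cv2.resize((m*255)[155:245,185:285],(400,360)),cv2.resize(V.astype('uint8')[155:245,185:285],(400,360))]]))
K,T=cam('scene')
# plane-intersect bright channel
```

```text
376 x=608.50+0.0224 y+0.0069 z std 1.28 x@mid [610.1  37.6 115.2] y rng [-7.7 -5.2 77.1 78.2] z [ 90.2  91.5 136.6 136.9]
402 x=607.06+0.0246 y+0.0161 z std 1.18 x@mid [613.  169.1 114.6] y rng [123.2 125.7 206.3 207.4] z [ 90.1  91.6 136.4 137. ]
432 x=594.90+0.0247 y+0.0623 z std 1.27 x@mid [601.9 -85.9 147.3] y rng [-134.  -131.1  -50.2  -48.8] z [105.4 110.  178.4 180. ]
[np.float64(607.2136486146695), np.float64(606.6008764881142)] 601.9747967561468 599.606961635242
```

View pics/m.png

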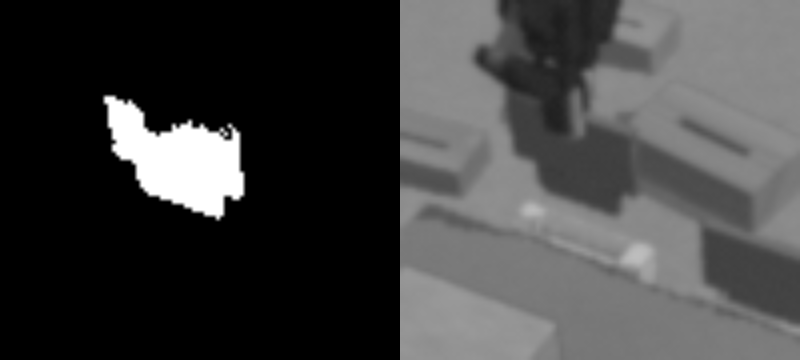

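The mask covers the held plate and tongue, plus a bit of finger at (110,105). I'll refine plate and tongue separately, and the channel ends.

Run:
```python
from h import *
f=np.load('s3.npz'); P=pts('scene',f['d']); V=f['p'].max(2).astype(int)
b=lambda y0,y1,z0,z1,x0=585,x1=640,v=40:(P[...,1]>y0)&(P[...,1]<y1)&(P[...,2]>z0)&(P[...,2]<z1)&(P[...,0]>x0)&(P[...,0]<x1)&(V>v)
for nm,a in dict(plateR=(-75,-52,138,180),plateL=(-130,-112,138,175),tongue=(-112,-72,113,130)).items():
    q=P[b(*a)]; print(nm,len(q),np.median(q,0).round(2),(np.median(q[:,0]-.0235*(q[:,1]+92))).round(2))
for z in range(108,186,4):
    q=P[b(-150,-30,z-2,z+2)]
    if len(q): print(z,len(q),q[:,1].min().round(1),q[:,1].max().round(1))
for nm,a in dict(n1=(0,72,95,132),n2=(130,200,95,132)).items():
    q=P[b(*a)]; print(nm,np.median(q[:,0]-.0235*(q[:,1]+92)).round(2))
for a in [(-15,90),(115,220)]:
    e=[]
    for z in range(95,133,4):
        q=P[b(*a,z-2,z+2)]; e.append([q[:,1].min(),q[:,1].max()])
    print('nb',np.median(e,0),np.median(e,0).mean())
m=b(-160,-30,70,95,580,640,125); q=P[m]; t=q[q[:,2]>83]
print('chan',len(t),t[:,1].min(),t[:,1].max(),t[:,0].min(),t[:,0].max())
for lo,hi in((-145,-115),(-70,-40)):
    u=t[(t[:,1]>lo)&(t[:,1]<hi)]; print(len(u),u.mean(0).round(1),u.min(0).round(1),u.max(0).round(1))
print('neighbour tops z',[np.percentile(P[b(*a,125,145)][:,2],97) for a in((0,72),(130,200))])
```

```text
plateR 118 [602.97 -63.07 160.24] 602.27
plateL 75 [ 601.74 -121.8   155.29] 602.45
tongue 73 [599.95 -91.46 121.03] 599.89
108 10 -117.5 -68.1
112 18 -118.9 -64.8
116 24 -114.7 -64.9
120 28 -122.4 -64.0
124 30 -119.6 -64.2
128 17 -115.9 -64.9
132 21 -118.0 -52.6
136 43 -133.8 -49.6
140 35 -133.4 -49.4
144 47 -129.3 -49.4
148 38 -132.8 -51.0
152 34 -130.4 -48.8
156 43 -134.0 -49.7
160 43 -133.4 -50.0
164 32 -131.0 -50.2
168 28 -132.4 -50.7
172 40 -132.0 -48.9
176 42 -134.0 -50.1
180 57 -133.1 -50.0
184 27 -132.0 -51.3
n1 607.12
n2 606.99
nb [-6.13214584 77.37971247] 35.62378331153232
nb [124.91815065 206.89311553] 165.90563308905348
chan 168 -135.98596538504358 -46.3779587381826 591.9056692713265 617.1248102595177
46 [ 602.6 -127.4   86.4] [ 591.9 -136.    83.3] [ 615.  -116.7   90. ]
56 [604.5 -56.6  86.6] [592.8 -69.8  83.3] [617.1 -46.4  89.7]
neighbour tops z [np.float64(138.29284101736988), np.float64(138.61788064391848)]
```

Converted, 0.03 m / 0.75 = 0.04, 0.0047 m / 0.75 = 0.0063.

Emit:
{"op": "move_arm", "data": {
  "motion": [
    [0, 0, 0, 0, 0.0063, 0, 0.004],
    [0, 0, 0, 0, 0.0063, 0, 0.004],
    [0, 0, 0, 0, 0.0063, 0.0133, 0.004],
    [0, 0, 0, 0, 0.0063, 0.024, 0.004],
    [0, 0, 0, 0, 0.0063, 0.0307, 0.004],
    [0, 0, 0, 0, 0.0063, 0.036, 0.004],
    [0, 0, 0, 0, 0.0063, 0.04, 0.004],
    [0, 0, 0, 0, 0.0063, 0.04, 0.004]
  ]
}}

```text
clock: 6.1
eef_pos: [604.7, -92.1, 116.2]
tcp_rot: [-3.141, -0.0, 1.549]
contact_force: [0.7, 0.1, -1.5]
opening: 0.068
grasp_force: 78.2
```

Converted, 0.008 m / 0.75 = 0.0107, 0.006 m / 0.75 = 0.008.

Emit:
{"op": "move_arm", "data": {
  "motion": [
    [0, 0, 0, 0, 0, 0.004, 0.004],
    [0, 0, 0, 0, 0, 0.008, 0.004],
    [0, 0, 0, 0, 0, 0.0107, 0.004],
    [0, 0, 0, 0, 0, 0.0107, 0.004]
  ]
}}

```text
clock: 6.6
eef_pos: [604.8, -92.2, 108.2]
tcp_rot: [-3.141, -0.0, 1.55]
contact_force: [0.3, 0.1, -0.5]
opening: 0.069
grasp_force: 78.2
```

Run:
```python
from h import *
s=sensors.sense(); print(s['eef_pos'],s['contact_force'],s['wrist_torque'])
a=grab('scene','s4')[0][155:245,185:285]
cv2.imwrite('pics/c4.png',cv2.resize(a,(600,540),interpolation=cv2.INTER_CUBIC)[:,:,::-1])
```

```text
[604.75393126 -92.15361411 108.21083009] [ 0.31562866  0.05266965 -0.53610626] [ 0.00883528  0.04909976 -0.02423931]
```

View pics/c4.png

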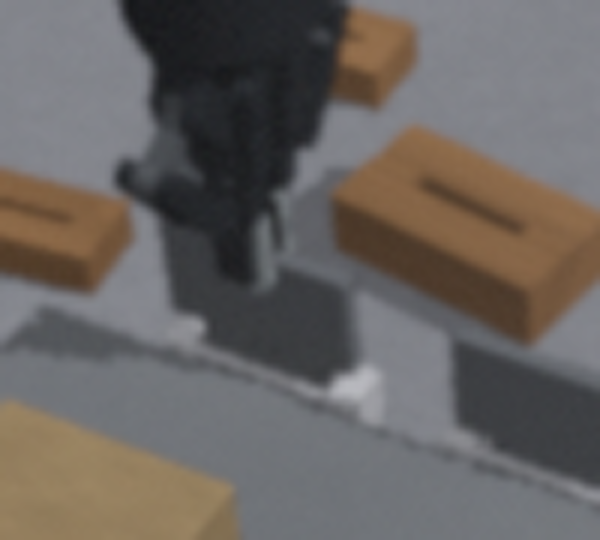

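The tongue is entering the channel: the plate's bottom lies between the white ends at (190,325) and (360,390), and the rear rim stays visible in front of it. There are no side forces, so I'll go on down and feel for the spring.

Converted, 0.005 m / 0.75 = 0.0067, 0.004 m / 0.75 = 0.0053.

Emit:
{"op": "move_arm", "data": {
  "motion": [
    [0, 0, 0, 0, 0, 0.0027, 0.004],
    [0, 0, 0, 0, 0, 0.0053, 0.004],
    [0, 0, 0, 0, 0, 0.0067, 0.004],
    [0, 0, 0, 0, 0, 0.0067, 0.004]
  ],
  "grip_force": 110
}}

```text
clock: 7.15
eef_pos: [605.1, -92.2, 103.7]
tcp_rot: [3.141, 0.0, 1.549]
contact_force: [-1.7, 0.9, 5.9]
opening: 0.066
grasp_force: 79.1
```

```bash
cat > chk.py <<'E'
from h import *
s=sensors.sense(); print(s['eef_pos'],s['contact_force'],s['wrist_torque'],s['opening'])
p,d=grab('scene','s5'); P=pts('scene',d); V=p.max(2).astype(int)
b=lambda y0,y1,z0,z1,x0=585,x1=640,v=40:(P[...,1]>y0)&(P[...,1]<y1)&(P[...,2]>z0)&(P[...,2]<z1)&(P[...,0]>x0)&(P[...,0]<x1)&(V>v)
for nm,a in dict(held=(-73,-53,105,140),heldL=(-130,-115,105,140),n1=(0,72,95,132),n2=(130,200,95,132)).items():
    q=P[b(*a)]; print(nm,len(q),np.median(q[:,0]-.0235*(q[:,1]+92)).round(2))
for a in((-73,-53),(0,20),(55,75),(130,150),(180,200)):
    print('top z',[round(float(np.percentile(P[b(*a,110,160)][:,2],k)),1) for k in(90,95,98)])
q=[(P[b(-150,-30,z-2,z+2)][:,1].min(),P[b(-150,-30,z-2,z+2)][:,1].max()) for z in range(104,136,4)]
print('y',np.median(q,0))
E
python3 chk.py
```

```text
[605.10015793 -92.17026986 103.67376983] [-1.70028275  0.86371417  5.92144144] [ 0.09356046  0.17068411 -0.06276747] 0.0663415935060931
held 90 608.52
heldL 59 609.19
n1 329 606.86
n2 356 606.97
top z [140.4, 141.3, 142.1]
top z [136.7, 137.4, 137.8]
top z [137.1, 137.5, 137.7]
top z [137.3, 137.7, 138.8]
top z [137.7, 138.2, 138.6]
y [-132.22187172  -50.5440862 ]
```

Converted, 0.0045 m / 0.75 = 0.006, 0.004 m / 0.75 = 0.0053.

Emit:
{"op": "move_arm", "data": {
  "motion": [
    [0, 0, 0, 0, -0.0013, 0.0013, 0.004],
    [0, 0, 0, 0, -0.0013, 0.0027, 0.004],
    [0, 0, 0, 0, -0.0013, 0.004, 0.004],
    [0, 0, 0, 0, -0.0013, 0.0053, 0.004],
    [0, 0, 0, 0, -0.0013, 0.006, 0.004],
    [0, 0, 0, 0, -0.0013, 0.006, 0.004]
  ],
  "grip_force": 110
}}

```text
clock: 7.95
eef_pos: [605.0, -92.2, 100.0]
tcp_rot: [3.139, 0.0, 1.549]
contact_force: [-1.1, 0.8, 9.6]
opening: 0.068
grasp_force: 79.7
```

```bash
python3 chk.py
```

```text
[604.9602508  -92.18765208 100.03724977] [-1.08028749  0.75072447  9.62769418] [ 0.11254994  0.12082564 -0.01292026] 0.0675305098661464
held 87 608.39
heldL 55 609.03
n1 324 607.07
n2 357 606.9
top z [137.4, 138.3, 138.9]
top z [137.0, 137.2, 137.8]
top z [136.8, 137.6, 138.9]
top z [137.2, 137.9, 138.0]
top z [136.5, 137.4, 137.7]
y [-132.51530275  -49.9910114 ]
```

Converted, 0.0015 m / 0.75 = 0.002, 0.001 m / 0.75 = 0.0013.

Emit:
{"op": "move_arm", "data": {
  "motion": [
    [0, 0, 0, 0, 0, 0.0007, 0.004],
    [0, 0, 0, 0, 0, 0.0013, 0.004],
    [0, 0, 0, 0, 0, 0.002, 0.004],
    [0, 0, 0, 0, 0, 0.002, 0.004]
  ],
  "grip_force": 120
}}

```text
clock: 8.5
eef_pos: [605.3, -92.2, 99.9]
tcp_rot: [3.138, 0.0, 1.549]
contact_force: [-3.8, 0.7, 21.0]
opening: 0.069
grasp_force: 81.3
```

Converted, 0.0008 m / 0.75 = 0.0011, -0.0005 m / 0.75 = -0.0007.

Emit:
{"op": "move_arm", "data": {
  "motion": [
    [0, 0, 0, 0, -0.0007, 0.0007, 0.004],
    [0, 0, 0, 0, -0.0007, 0.0011, 0.004],
    [0, 0, 0, 0, -0.0007, 0.0011, 0.004],
    [0, 0, 0, 0, -0.0007, 0.0011, 0.004]
  ],
  "grip_force": 120
}}

```text
clock: 9.0
eef_pos: [605.3, -92.2, 99.9]
tcp_rot: [3.137, 0.0, 1.549]
contact_force: [-4.8, 1.8, 26.8]
opening: 0.063
grasp_force: 82.1
```

```bash
python3 chk.py
python3 - <<'E'
import cv2,numpy as np
a=np.load('s5.npz')['p'][155:245,185:285]
cv2.imwrite('pics/c5.png',cv2.resize(a,(600,540),interpolation=cv2.INTER_CUBIC)[:,:,::-1])
E
```

```text
[605.34834231 -92.19193182  99.85360277] [-4.7591663   1.78660344 26.76698815] [0.28153071 1.01631265 0.03581298] 0.06278355122964456
held 86 608.29
heldL 55 608.89
n1 331 606.93
n2 363 607.01
top z [136.7, 137.1, 137.6]
top z [137.2, 137.7, 138.3]
top z [136.9, 137.1, 137.8]
top z [136.9, 137.5, 137.9]
top z [137.2, 138.2, 138.3]
y [-133.25357647  -50.22370261]
```

View pics/c5.png

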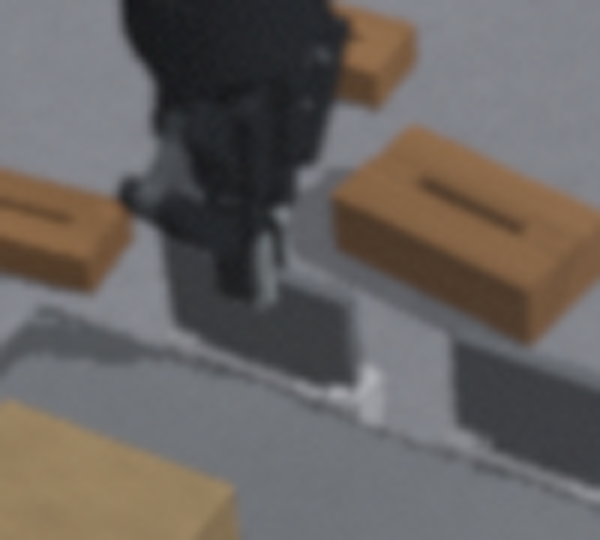

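The shoulders sit on the channel: the plate bottom is level with both ends, at (180,325) and (355,385), and its top matches the neighbours' height. It still leans about 1.5 mm rearward with a small side force, so I'll ease x forward.

Converted, -0.0018 m / 0.75 = -0.0024, -0.001 m / 0.75 = -0.0013.

Emit:
{"op": "move_arm", "data": {
  "motion": [
    [0, 0, 0, 0, -0.0013, 0, 0.004],
    [0, 0, 0, 0, -0.0024, 0, 0.004],
    [0, 0, 0, 0, -0.0024, 0, 0.004],
    [0, 0, 0, 0, -0.0024, 0, 0.004]
  ],
  "grip_force": 120
}}

```text
clock: 9.55
eef_pos: [605.0, -92.2, 99.9]
tcp_rot: [3.134, 0.0, 1.549]
contact_force: [0.9, 2.3, 21.6]
opening: 0.064
grasp_force: 81.3
```

```bash
python3 chk.py
```

```text
[605.0010276  -92.21027381  99.8752756 ] [ 0.87973738  2.29470075 21.56593606] [ 0.30076982 -0.02313147 -0.02103299] 0.06408040557386459
held 96 608.36
heldL 56 608.84
n1 322 607.11
n2 357 607.05
top z [137.0, 137.3, 138.1]
top z [136.9, 137.7, 138.5]
top z [137.1, 137.7, 138.0]
top z [137.0, 137.7, 138.3]
top z [137.3, 137.9, 138.2]
y [-131.77766863  -49.74312899]
```

```bash
python3 -c "
from rig import order; print(order.sign_off())"
```

```text
the job is handed in; nothing more can be done
None
```

The label holder is pressed home in the empty channel and still gripped, with about 21 N on it against the roughly 10 N spring, and I handed the job in at about 9.6 s. Its top is level with the seated holders beside it. The camera puts it about 1.5 mm further back than they sit. I noticed nothing else disturbed, though I did not re-measure the other items.

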